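# Load the flask press

## Task

Load the bench press: push the heavy flask carrier low, near its foot, so that it slides along the press bed without tipping, in between the guide rails until it stands fully home against the back stop. Then push the press handle round clockwise (seen from above) to the end of its swing, so that the pressure pad bears down on the carrier, and draw the hand clear. Only push with the fingers: nothing is to be picked up, and the other things on the bench stay where they are.

Things in the scene. Friction and masses are not known exactly. Their poses are not given: they have to be found in the camera images.
- flask_carrier: two brass denture flasks stacked between two bolted steel plates: a heavy upright block, 0.7 to 1 kg, 80 mm deep (x), 96 wide (y), 118 high (122 over bolts), front brass 1 mm behind the plate edges. Origin: centre of underside, z up, x towards the press, so push its -x face. Starts on the press bed 120 to 155 mm short of home, up to 15 mm aside, turned up to 0.2 rad
- push_low (a point): centre line of the carrier's -x face, 22 mm above its underside: pushed at this height it slides, taking 3 to 7 N; pushed higher than about 50 mm above the bed it can tip over
- home (a point): point on the fixed bench press: top face of its bed straight below the screw; the carrier is home when its origin is here and its axes agree. x points the way the carrier goes in, z up. Bed: grey plate 14 mm thick on the bench (bench top 14 mm below this point), 180 mm wide, from x = -240 to +60 mm
- stop_face (a point): middle of the back stop's front face, at bed height: a steel bar 80 mm long, 26 mm high, facing the carrier, 40 mm beyond point home
- rail_mouth (a point): midway between the mouths of the two guide rails, at bed height, 64 mm before point home (axes as home). Rails 18 mm high; inner faces 138 mm apart here, flaring in to 103 mm apart 40 mm on (3.5 mm play each side of the carrier), then parallel to 42 mm beyond home
- yoke_top (a point): centre of the top of the press yoke, 199 mm above point home (axes as home): a beam 28 mm thick, 44 mm deep (x), 190 mm long (y), nuts on it 8 mm high at y = +-76 mm, borne by two 19 mm columns at y = +-76 mm straight below
- handle (a joint): handle on the press screw, turning about the vertical through point home; rad, 0 = screw up, grows clockwise from above, stop at 1.48. It points (2.007 - value) rad anticlockwise of home's x axis. Starts at 0 to 0.2; stiff (0.3 to 0.5 N m), stays where left. Lowers the pad 8.8 mm per rad, 13 mm in all; swung round too early, the pad bars the carrier's way
- handle_ball (a point): centre of the black ball, 26 mm across, at the handle's end: 90 mm from the turning axis, 245 mm above point home. The 10 mm thick bar runs inward from it: its centre line is 243 mm above point home at 84 mm from the axis, sloping to 229 mm at 36 mm from the axis
- pressure_pad: round sprung steel pad, 60 mm across, hanging from the press screw over point home; origin: centre of its underside, which starts 126 to 128 mm above the bed, 8 to 10 mm over the top plate of a carrier that is home; bears on it with 7 to 11 N when the handle is fully round
- caliper: vernier caliper, 190 mm long, 9 mm high, lying flat on the left; origin at the centre of its underside; a bystander, to be left alone
- marker_pen: red and white marker pen, 124 mm long, lying on the bench close along the left side of the press bed; origin at the centre of its underside; a bystander, to be left alone
- burs_case: flat closed hinged tin case, 70 x 111 x 25 mm, on the left near the front edge; origin at the centre of its underside; a bystander, to be left alone
- die_block: small stone block with two pin holes, 51 x 56 x 27 mm, right of the press; origin at the centre of its underside; a bystander, to be left alone
- pin_jar: clear screw jar with blue lid, 57 mm across, 60 mm high, on the right; origin at the centre of its underside; a bystander, to be left alone
- steel_tin: low round steel tin, 70 mm across, 22 mm high, on the bench close to the right side of the press; origin at the centre of its underside; a bystander, to be left alone
- plaster_spatula: plaster spatula with wooden handle, 213 mm long, 20 mm high, lying on the right; origin at the centre of its underside; a bystander, to be left alone
Not all that is in view belongs to the job. What is shaped like the flask_carrier but purple is not meant.

How it is judged (in metres and radians):
On the way, in this order (a step that is already met when the one before it is completed fails the run):
1. the carrier stands home against the back stop, with the screw still up (x of flask_carrier in the frame of home between -0.004 and 0.004 m and y of flask_carrier in the frame of home between -0.007 and 0.007 m and angle between the x axis of flask_carrier and the x axis of home, either way round below 0.1 rad and angle between flask_carrier's own z axis and vertical below 0.03 rad and value of joint handle below 0.5 rad), for 0.2 s.
2. the handle is round at the end of its swing and the pad bears on the carrier (x of flask_carrier in the frame of home between -0.004 and 0.004 m and y of flask_carrier in the frame of home between -0.007 and 0.007 m and angle between the x axis of flask_carrier and the x axis of home, either way round below 0.1 rad and angle between flask_carrier's own z axis and vertical below 0.03 rad and value of joint handle above 1.36 rad and contact force between pressure_pad and flask_carrier above 5 N), for 0.2 s.
At the end, for the whole second after the job is handed in: the carrier stands upright and square between the rails, within 4 mm of its place against the back stop; the handle is within 0.12 rad of the end of its swing (1.48) and the pad presses on the carrier with more than 5 N; all at rest (all of step 2 and linear speed of flask_carrier below 0.01 m/s and velocity of joint handle between -0.05 and 0.05 rad/s); the robot touches nothing.
It fails at once if the carrier tips by more than 0.12 rad (angle between flask_carrier's own z axis and vertical above 0.12 rad).
It fails at once if the carrier is lifted or carried (8 mm or more off the bed) (z of flask_carrier in the frame of home above 0.008 m).
It fails at once if the handle is swung more than halfway before the carrier is home (value of joint handle above 0.75 rad and x of flask_carrier in the frame of home below -0.012 m).
It fails at once if another thing on the bench is moved by more than 15 mm (distance of any of caliper, marker_pen, burs_case, die_block, pin_jar, steel_tin, plaster_spatula from where it was at the start of the episode above 0.015 m).
It also fails if it takes over 51 s, if anything falls off the work surface, if the arm or the gripper's body presses on something with over 40 N, if the wrist force passes 120 N, or if a joint passes its speed limit or range.

## Robot

A 6-joint arm with a two-finger parallel gripper is mounted at the origin on a cart in front of the work surface, level with it; the furniture and walls round the work are solid. World frame = base frame: x ahead of the robot, y to its left, z up, the work surface at z = 0. Lengths are in mm, angles in rad, forces in N, time in s.
With the tool pointing down it reaches from about 350 to 975 mm from the base axis. Payload 7.1 kg.
Tool frame: the origin (TCP) lies midway between the tips of the shut fingers; the grasp point (between the pads) lies 19 mm behind it (ctrl.hold_point_z is the distance from the TCP to the grasp point, in mm); z points along the fingers, y is the direction in which the jaws open and shut (so a half turn about z gives the same grasp; the last joint's range is limited). The gripper opens to 88 mm and grips with 3 to 60 N. Pads are 20 mm wide; open, the fingers measure 115 mm over their backs; the gripper's body (75 mm by 178 mm) begins 61 mm behind the grasp point.
Start: joints at [-1.269, 0.423, 1.63, -0, 1.089, -0.019], TCP at [197.096, -593.092, 222.675] pointing down, gripper open.
Joint ranges: [-3, 3], [-0.9, 2.11], [0.09, 2.58], [-1.31, 4.45], [0.11, 2.69], [-2.54, 2.54]. Speed limits (rad/s): [2.39, 2.39, 3.01, 3.14, 3.14, 3.14].

## Interface

Orientations are given as a rotation vector (axis times angle).
In Python, from workcell import ctrl, eyes gives the robot as it stands.
- The arm moves only by the tool move_arm, never from a script. Its argument "deltas" is a list of rows, each a list of 6 numbers: the shift along the tool's x, y, z in mm, then the turn, a rotation vector about the tool's x, y, z in rad. A call has 1 to 5 rows; each row shifts and turns the pose as measured when the row begins, along the tool's axes as they then stand; what a row does not reach is not made up. A row lasts 1/12 s, in which the tool goes at most 41.7 mm and 7.16 degrees, less where a joint would pass 70% of its speed; a pose out of reach is approached as far as the arm can. A call is refused whole if a number of a shift passes 41.7 or a number of a turn 0.125, either way. A call with a gripper value outside its range is refused whole. "hand" is the closure, from -1 (fully open) to 1 (shut), set as the call begins (left out, the last holds). The fingers move at their own pace and stop on an object; the grip force is fixed at half the most. Time passes only in rows, so rows that do not move let the fingers close. It gives the time, the measured TCP pose, the force and the opening at its end, in the units of the state.
- ctrl.get_obs(): the state, without advancing time (a new reading comes with each control period).
- eyes.get_image(name): name is "side" or "top" or "wrist"; returns a dict with "frame" (480x640x3 uint8, red, green, blue), "range_z" (480x640 float32, mm along the optical axis (not along the pixel's ray), 0 where there is no reading), "fx", "fy", "cx", "cy" (pixels), "cam_to_world" (4x4, takes a point from camera to world coordinates). Camera axes: x right, y down, z forward; pixel columns grow to the right and rows downward; lengths in mm; the calibration is good to about 2 mm. A picture is of the moment at which its call begins.
- ctrl.close_job(): hands the job in, once; it reports no verdict.
The state is a dict: "t": time; "qpos": joint angles; "qvel": joint speeds; "joint_torque": joint torques, N m; "ee_pos": TCP position; "orientation": TCP orientation; "ft_force": force on the tool from outside, world axes, zero at the start; "moment": the same for the moment, N m; "width": finger opening in mm.
Only numpy, scipy, OpenCV 4.12 (cv2) and the standard library are available. Lean on these libraries where they do the work, as an engineer would, in place of code of your own. Each camera call takes 0.05 s, during which the arm holds its last target.

## Working session

There is one attempt and no reset: what is moved stays moved. The work goes in short steps, Python scripts to look and compute and a tool call to move; the robot and the scene stay as the last step left them, time stands still between calls to the robot, and variables do not carry over. Pictures are saved under pics/ and viewed, and the job is handed in when it is done.

Besides the shell and the picture viewer there is one more tool, called after "Emit:" as name(argument=value, ...), one argument or row to a line, values as JSON. move_arm: Moves the arm, as the interface text tells. Its arguments: {"type":"object","properties":{"deltas":{"type":"array"},"hand":{"type":"number"}},"required":["deltas"]}

```bash
ls; mkdir -p pics; cat > h.py <<'E'
from workcell import ctrl, eyes
import numpy as np, cv2
def snap(n,f):
    d=eyes.get_image(n); cv2.imwrite(f'pics/{f}.png',cv2.cvtColor(d['frame'],cv2.COLOR_RGB2BGR))
    np.savez(f'pics/{f}.npz',**{k:d[k] for k in d}); return d
def cloud(d):
    z=d['range_z'].astype(float); v,u=np.mgrid[:z.shape[0],:z.shape[1]]
    P=np.stack([(u-d['cx'])/d['fx']*z,(v-d['cy'])/d['fy']*z,z,np.ones_like(z)],-1)@np.array(d['cam_to_world']).T
    P=P[...,:3]; P[z<=0]=np.nan; return P
E
python3 - <<'E'
from h import *
for n in ['top','side','wrist']:
    d=snap(n,n+'0'); print(n,d['fx'],np.round(d['cam_to_world'],3).tolist())
print(ctrl.get_obs())
E
```

```text
pics
top 465.9030454535141 [[0.018, -0.986, 0.166, 368.877], [-1.0, -0.018, 0.004, 69.756], [-0.001, -0.166, -0.986, 1316.389], [0.0, 0.0, 0.0, 1.0]]
side 524.5100073648995 [[-0.924, -0.262, 0.279, 166.545], [-0.383, 0.655, -0.652, 935.017], [-0.012, -0.709, -0.705, 1149.27], [0.0, 0.0, 0.0, 1.0]]
wrist 392.9192398785091 [[0.315, -0.909, -0.272, 271.182], [-0.949, -0.302, -0.089, -568.321], [-0.001, 0.286, -0.958, 383.946], [0.0, 0.0, 0.0, 1.0]]
{'t': 0.15, 'qpos': array([-1.26902509e+00,  4.23668568e-01,  1.63048856e+00,  9.11869412e-06,
        1.08860321e+00, -1.89986571e-02]), 'qvel': array([ 0.00065521, -0.00298104, -0.00350153, -0.00077395, -0.00106566,
        0.00076253]), 'joint_torque': array([-2.62578505e-04, -5.44985604e+01, -2.73918450e+01,  6.44679833e-02,
        2.04388099e-02, -5.56889233e-05]), 'ee_pos': array([ 196.96251539, -592.70710398,  222.08840579]), 'orientation': array([-3.10013182e+00, -5.01515403e-01,  2.45815333e-04]), 'ft_force': array([-0.15817799,  0.40205226,  0.35834254]), 'moment': array([-0.07569049, -0.00315574,  0.02430661]), 'width': 87.7393397426597}
```

View pics/top0.png

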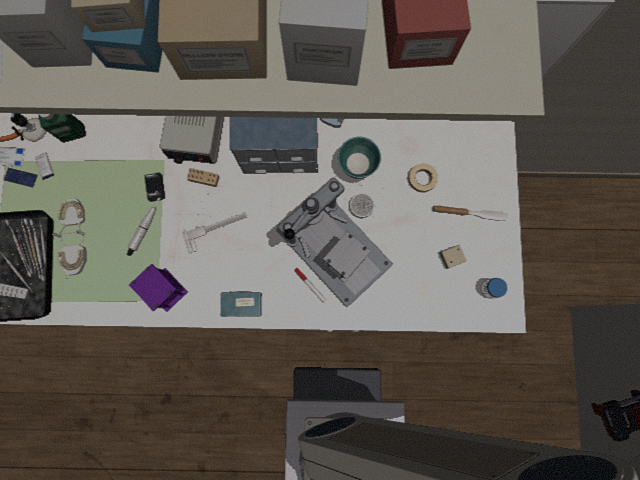

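View pics/side0.png

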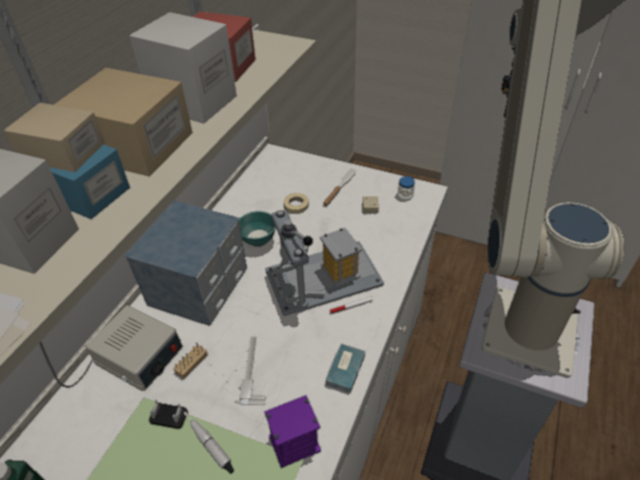

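The top view shows the press at about (330,240). The bed runs from its lower-right end, near (370,285), up-left to the yoke at (310,210), and the carrier sits at about (355,260). I'll measure next.

```bash
python3 - <<'E'
from h import *
for n,(u0,u1,v0,v1) in {'top':(250,410,165,315),'side':(250,400,190,320)}.items():
    d=dict(np.load(f'pics/{n}0.npz')); im=cv2.cvtColor(d['frame'],cv2.COLOR_RGB2BGR)[v0:v1,u0:u1]
    s=5 if n=='side' else 4
    cv2.imwrite(f'pics/{n}0c.png',cv2.resize(im,None,fx=s if n=='side' else 5*0.8,fy=s if n=='side' else 4,interpolation=cv2.INTER_CUBIC))
d=dict(np.load('pics/top0.npz')); P=cloud(d)
sub=P[165:315:6,250:410:6]
for r in sub[...,2]: print(' '.join('%4.0f'%x for x in r))
for u,v in [(391,263),(345,305),(270,230),(330,185),(345,235)]: print(u,v,np.round(P[v,u],1))
E
```

```text
76   74   76   72   74   73   72   72   73   71   67   65   -4    1   -1   62   15    5    4   10   18   54   -2   -6    3   -3   -7
  25   36   33   20   24    5   10   28   30   14   12    6    1    1   -3   -6   26    7    7    8   29   -0   -4   -2   -2   -2   -1
   3    2   -1   -1   -2   -2   -5    2   -1   -3   -4    2   -1   -0   -1   -4    3   44   65   51    1   -1    2   -1    2    1   -7
   2    1   -0    3   -0    0    4   -7   -1   -0   -3    3   -5  215  223   -1   -3   -0   -3   -2    1   -4   -3   -6    3   -2   -4
  -1   -4   -4   -3   -3   -2   -0   -3    1   -7   -3   -6  214  209  220  214   -0    2   -5    2   -4   -3   -1   -0   -1   -1    0
   6   -6    3    2    0   -6    3   -4    1   -1   -3  214  213  211  212   -4   -6   -2   16   15    4    1   -4   -0    5   -2   -1
  -1    1   -3   -1    0   -8   -5  nan   -3  233  253  229  212  210   95   -5   -2   23   17   17   21    0   -1   -3    1    2    2
   3   -4    3   -5   -5   -1    1   -3  207  230  244  229  210   16   24   -2   -0   17   24   16   17   -2    3    2  nan   -6    1
  -3    1   -1   -1   
[... 1715 characters left out ...]
-1   -7   -3   -7
   2    3    0   -1   -4    0   -0    4   -3   -1   -5   15   -1    2    5   10   14   11    8   -1   -2    1   -1   -2   -1    2    0
  26   29    1    1   -0   -0   -0    0   -4   -6   -0   -0   14   -2    1   10   11    8   -0    1   -2   -6   -4   -6    0   -3   -3
  26   25   -1    1   -1   -3    3   -5   -4   -4   -2   -0   -2   -4    1   -3   10    2   -3   -4   -1   -5    2   -2   -3   -3   -1
  24   25    1   -1   -2   -3   -1   -4    0   -3    1   -2   -6   -6   -4    2   -3    2   -1   -5   -2    4    1   -3   -2    2    1
391 263 [ 527.9 -123.9   12.4]
345 305 [408.5   4.3   8. ]
270 230 [618.9 221.8  -1.6]
330 185 [692.   54.1 216.7]
345 235 [584.8  12.  127.3]
```

View pics/top0c.png

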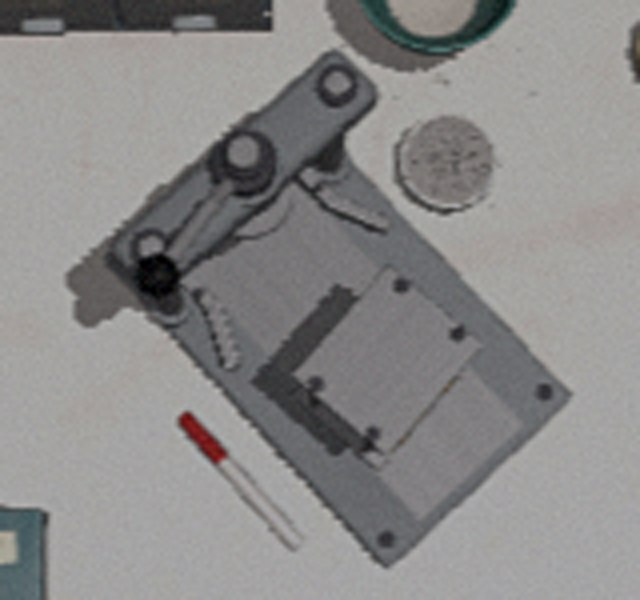

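View pics/side0c.png

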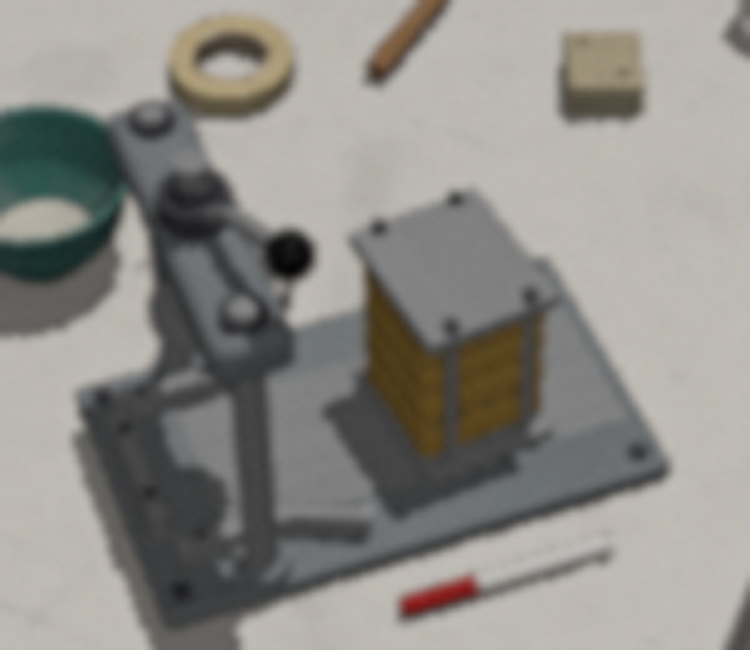

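```bash
cat >> h.py <<'E'
def ray2z(d,uv,z):
    uv=np.atleast_2d(np.array(uv,float)); T=np.array(d['cam_to_world'])
    r=np.c_[(uv[:,0]-d['cx'])/d['fx'],(uv[:,1]-d['cy'])/d['fy'],np.ones(len(uv))]@T[:3,:3].T
    s=(z-T[2,3])/r[:,2]; return T[:3,3]+r*s[:,None]
def proj(d,X):
    T=np.linalg.inv(np.array(d['cam_to_world'])); X=np.atleast_2d(X); c=X@T[:3,:3].T+T[:3,3]
    return np.c_[c[:,0]/c[:,2]*d['fx']+d['cx'],c[:,1]/c[:,2]*d['fy']+d['cy']]
E
cat > m.py <<'E'
from h import *
def rect(d,zlo,zhi,z,win,k=3):
    P=cloud(d); u0,u1,v0,v1=win
    m=((P[...,2]>zlo)&(P[...,2]<zhi)).astype(np.uint8); w=np.zeros_like(m); w[v0:v1,u0:u1]=1; m*=w
    m=cv2.morphologyEx(m,cv2.MORPH_OPEN,np.ones((k,k),np.uint8))
    m=cv2.morphologyEx(m,cv2.MORPH_CLOSE,np.ones((5,5),np.uint8))
    n,l,s,_=cv2.connectedComponentsWithStats(m); i=1+np.argmax(s[1:,4]); m=(l==i)
    v,u=np.nonzero(m); X=ray2z(d,np.c_[u,v],z)[:,:2]
    r=cv2.minAreaRect(X.astype(np.float32)); return r,X,m
E
python3 - <<'E'
from m import *
for n,win in [('top',(250,410,165,315)),('side',(250,400,190,320))]:
    d=dict(np.load(f'pics/{n}0.npz'))
    r,X,m=rect(d,120,142,132,win); print(n,'carrier',r,X.mean(0),len(X))
    r,X,m=rect(d,202,224,213,win); print(n,'yoke',r,X.mean(0))
    P=cloud(d); f=d['frame'].astype(int); u0,u1,v0,v1=win
    b=(f.sum(2)<110)&(P[...,2]>235); b[:v0]=0;b[v1:]=0;b[:,:u0]=0;b[:,u1:]=0
    v,u=np.nonzero(b); print('ball',u.mean(),v.mean(),len(u),ray2z(d,[[u.mean(),v.mean()]],259), np.nanmedian(P[b],0))
E
```

```text
top carrier ((532.825927734375, 9.036666870117188), (79.73274993896484, 96.17597961425781), 50.073394775390625) [532.60094097   9.1880385 ] 1147
top yoke ((635.8336181640625, 100.08084106445312), (45.2153205871582, 188.28903198242188), 43.41481399536133) [640.87593264  95.81437792]
ball 289.48387096774195 232.55913978494624 93 [[564.28522314 146.53122053 259.        ]] [560.33070126 146.95337308 267.02260596]
side carrier ((534.0809326171875, 10.907325744628906), (83.11994171142578, 104.46935272216797), 49.79741287231445) [532.61035189  11.84896641] 811
side yoke ((637.6918334960938, 105.0226821899414), (45.07785415649414, 198.41064453125), 43.56228256225586) [629.66391917 115.57770435]
ball 306.0192307692308 240.26923076923077 52 [[565.75432284 147.61124246 259.        ]] [559.44053015 154.12281737 265.90345517]
```

```bash
cat > plan.py <<'E'
from h import *
from scipy.spatial.transform import Rotation as R
H=np.array([636,100,14.]); YAW=np.radians(43.4)
def h2w(x,y,z): c,s=np.cos(YAW),np.sin(YAW); return H+np.array([c*x-s*y,s*x+c*y,z])
def w2h(p): c,s=np.cos(YAW),np.sin(YAW); p=np.array(p)-H; return np.array([c*p[0]+s*p[1],-s*p[0]+c*p[1],p[2]])
def tool(az,tilt):
    """tool x horizontal-ish along az, z down tilted forward (towards az)"""
    f=np.array([np.cos(az),np.sin(az),0]); u=np.array([0,0,1.])
    z=f*np.sin(tilt)-u*np.cos(tilt); x=f*np.cos(tilt)+u*np.sin(tilt); return R.from_matrix(np.c_[x,np.cross(z,x),z])
def rows(p1,R1,n,p0=None,R0=None):
    o=ctrl.get_obs()
    p0=o['ee_pos'] if p0 is None else p0; R0=R.from_rotvec(o['orientation']) if R0 is None else R0
    rv=(R0.inv()*R1).as_rotvec()/n; d=(np.array(p1)-p0)/n
    out=[]
    for i in range(n):
        Ri=R0*R.from_rotvec(rv*i); out.append([round(float(v),1) for v in Ri.inv().apply(d)]+[round(float(v),3) for v in rv])
    print('n',n,'step',np.linalg.norm(d).round(1),'rot',np.linalg.norm(rv).round(3))
    for i in range(0,n,5): print(out[i:i+5])
def st():
    o=ctrl.get_obs(); Rm=R.from_rotvec(o['orientation']).as_matrix()
    print('t',o['t'],'tcp',o['ee_pos'].round(1),'home',w2h(o['ee_pos']).round(1),'zax',Rm[:,2].round(3),'yax',Rm[:,1].round(3),'F',o['ft_force'].round(1),'w',round(o['width'],1),'q',o['qpos'].round(2))
E
python3 - <<'E'
from plan import *
d=dict(np.load('pics/top0.npz')); P=cloud(d)
for u in (250,300,350): print([tuple(P[v,u].round(0)) for v in (50,90,105,112,125)])
# overlay check
im=cv2.cvtColor(d['frame'],cv2.COLOR_RGB2BGR); im=cv2.resize(im,None,fx=4,fy=4,interpolation=cv2.INTER_CUBIC)
def dr(pts,c):
    q=((proj(d,np.array(pts))+.5)*4).astype(int); cv2.polylines(im,[q.reshape(-1,1,2)],True,c,1)
dr([h2w(*p) for p in [(-240,-90,0),(60,-90,0),(60,90,0),(-240,90,0)]],(0,255,0))
dr([h2w(*p) for p in [(-22,-95,199),(22,-95,199),(22,95,199),(-22,95,199)]],(0,0,255))
a=np.radians(50.07)
c=np.array([532.8,9.04]);f=np.array([np.cos(a),np.sin(a)]);l=np.array([-f[1],f[0]])
dr([np.r_[c+f*i*40+l*j*48,132] for i,j in [(-1,-1),(1,-1),(1,1),(-1,1)]],(255,0,0))
cv2.imwrite('pics/ov.png',im[680:1260,1000:1640])
p=tool(YAW,0.56); rows([440,-100,220],p,18); st()
print('carrier h',w2h([532.8,9.04,14]))
E
```

```text
[(np.float64(802.0), np.float64(194.0), np.float64(615.0)), (np.float64(781.0), np.float64(208.0), np.float64(520.0)), (np.float64(750.0), np.float64(206.0), np.float64(523.0)), (np.float64(741.0), np.float64(207.0), np.float64(513.0)), (np.float64(850.0), np.float64(259.0), np.float64(202.0))]
[(np.float64(798.0), np.float64(112.0), np.float64(623.0)), (np.float64(782.0), np.float64(116.0), np.float64(520.0)), (np.float64(753.0), np.float64(115.0), np.float64(520.0)), (np.float64(741.0), np.float64(115.0), np.float64(515.0)), (np.float64(852.0), np.float64(132.0), np.float64(203.0))]
[(np.float64(793.0), np.float64(31.0), np.float64(634.0)), (np.float64(784.0), np.float64(24.0), np.float64(520.0)), (np.float64(755.0), np.float64(24.0), np.float64(519.0)), (np.float64(741.0), np.float64(24.0), np.float64(520.0)), (np.float64(942.0), np.float64(-6.0), np.float64(1.0))]
n 18 step 30.5 rot 0.039
[[21.4, -21.7, 0.1, 0.007, 0.031, -0.024], [21.9, -21.2, 1.0, 0.007, 0.031, -0.024], [22.4, -20.7, 1.8, 0.007, 0.031, -0.024], [22.8, -20.1, 2.6, 0.007, 0.031, -0.024], [23.2, -19.6, 3.4, 0.007, 0.031, -0.024]]
[[23.5, -19.0, 4.3, 0.007, 0.031, -0.024], [23.8, -18.4, 5.1, 0.007, 0.031, -0.024], [24.1, -17.8, 6.0, 0.007, 0.031, -0.024], [24.3, -17.2, 6.8, 0.007, 0.031, -0.024], [24.5, -16.5, 7.7, 0.007, 0.031, -0.024]]
[[24.6, -15.9, 8.6, 0.007, 0.031, -0.024], [24.7, -15.3, 9.4, 0.007, 0.031, -0.024], [24.7, -14.6, 10.3, 0.007, 0.031, -0.024], [24.8, -14.0, 11.1, 0.007, 0.031, -0.024], [24.7, -13.3, 12.0, 0.007, 0.031, -0.024]]
[[24.7, -12.6, 12.8, 0.007, 0.031, -0.024], [24.5, -12.0, 13.7, 0.007, 0.031, -0.024], [24.4, -11.3, 14.5, 0.007, 0.031, -0.024]]
t 0.15 tcp [ 197.  -592.7  222.1] home [-794.9 -201.6  208.1] zax [-0.     0.001 -1.   ] yax [ 0.315 -0.949 -0.001] F [-0.2  0.4  0.4] w 87.7 q [-1.27  0.42  1.63  0.    1.09 -0.02]
carrier h [-137.47998603    4.81819904    0.        ]
```

View pics/ov.png

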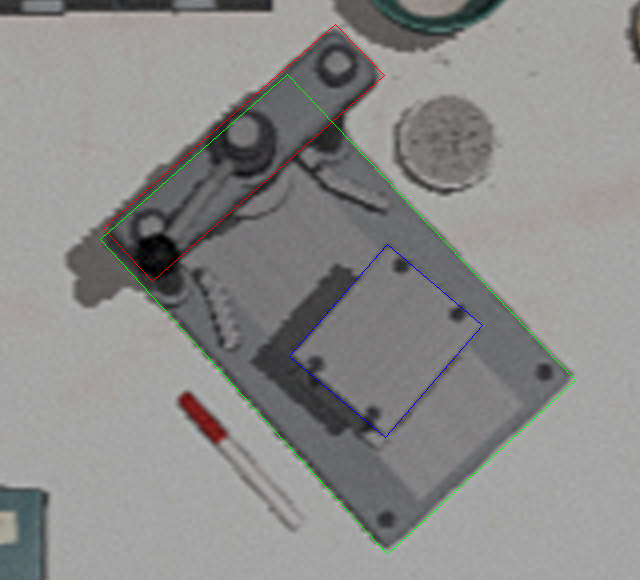

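The overlay fits well: bed, yoke and carrier outlines all lie on their edges. That puts the carrier at home-frame (-137, +4.8), turned +0.116 rad. The handle reads about 0.2. I'll move in with the fingers half open and the tool tilted.

Emit:
move_arm(
  deltas=[
    [21.4, -21.7, 0.1, 0.007, 0.031, -0.024],
    [21.9, -21.2, 1.0, 0.007, 0.031, -0.024],
    [22.4, -20.7, 1.8, 0.007, 0.031, -0.024],
    [22.8, -20.1, 2.6, 0.007, 0.031, -0.024],
    [23.2, -19.6, 3.4, 0.007, 0.031, -0.024],
  ],
  hand=0,
)

```text
t: 0.57
ee_pos: [264.9, -454.5, 220.1]
orientation: [-2.997, -0.672, -0.234]
ft_force: [-0.5, 0.4, -0.1]
width: 58.1
```

Emit:
move_arm(
  deltas=[
    [23.5, -19.0, 4.3, 0.007, 0.031, -0.024],
    [23.8, -18.4, 5.1, 0.007, 0.031, -0.024],
    [24.1, -17.8, 6.0, 0.007, 0.031, -0.024],
    [24.3, -17.2, 6.8, 0.007, 0.031, -0.024],
    [24.5, -16.5, 7.7, 0.007, 0.031, -0.024],
  ],
)

```text
t: 0.98
ee_pos: [333.6, -309.6, 220.7]
orientation: [-2.863, -0.835, -0.46]
ft_force: [0.1, -0.3, -0.0]
width: 43.8
```

Emit:
move_arm(
  deltas=[
    [24.6, -15.9, 8.6, 0.007, 0.031, -0.024],
    [24.7, -15.3, 9.4, 0.007, 0.031, -0.024],
    [24.7, -14.6, 10.3, 0.007, 0.031, -0.024],
  ],
)

```text
t: 1.23
ee_pos: [374.3, -222.7, 221.9]
orientation: [-2.772, -0.927, -0.59]
ft_force: [-0.6, -0.1, -0.4]
width: 43.6
```

```bash
python3 - <<'E'
from plan import *
st(); rows(h2w(-225,-6,150),tool(YAW,0.56),8)
E
```

```text
t 1.2333 tcp [ 374.3 -222.7  221.9] home [-411.9  -54.7  207.9] zax [ 0.316  0.27  -0.909] yax [ 0.606 -0.795 -0.026] F [-0.6 -0.1 -0.4] w 43.6 q [-0.87  0.15  2.1   0.53  0.96 -0.26]
n 8 step 25.2 rot 0.021
[[17.4, -8.3, 16.2, 0.003, 0.016, -0.013], [17.3, -8.1, 16.5, 0.003, 0.016, -0.013], [17.1, -7.8, 16.8, 0.003, 0.016, -0.013], [16.9, -7.5, 17.1, 0.003, 0.016, -0.013], [16.8, -7.2, 17.4, 0.003, 0.016, -0.013]]
[[16.6, -6.9, 17.7, 0.003, 0.016, -0.013], [16.4, -6.6, 18.0, 0.003, 0.016, -0.013], [16.2, -6.4, 18.3, 0.003, 0.016, -0.013]]
```

Emit:
move_arm(
  deltas=[
    [17.4, -8.3, 16.2, 0.003, 0.016, -0.013],
    [17.3, -8.1, 16.5, 0.003, 0.016, -0.013],
    [17.1, -7.8, 16.8, 0.003, 0.016, -0.013],
    [16.9, -7.5, 17.1, 0.003, 0.016, -0.013],
    [16.8, -7.2, 17.4, 0.003, 0.016, -0.013],
  ],
)

```text
t: 1.65
ee_pos: [440.3, -114.5, 185.9]
orientation: [-2.69, -1.008, -0.703]
ft_force: [0.4, 1.3, 0.4]
width: 43.9
```

```bash
python3 - <<'E'
from plan import *
st(); rows(h2w(-215,2,80),tool(YAW,0.56),5)
E
```

```text
t 1.65 tcp [ 440.3 -114.5  185.9] home [-289.6  -21.4  171.9] zax [ 0.367  0.328 -0.871] yax [ 0.658 -0.753 -0.006] F [0.4 1.3 0.4] w 43.9 q [-0.61  0.21  2.18  0.75  0.78 -0.32]
n 5 step 24.1 rot 0.012
[[3.8, -5.1, 23.3, 0.003, 0.009, -0.007], [3.6, -5.0, 23.3, 0.003, 0.009, -0.007], [3.4, -5.0, 23.4, 0.003, 0.009, -0.007], [3.2, -4.9, 23.4, 0.003, 0.009, -0.007], [3.1, -4.8, 23.5, 0.003, 0.009, -0.007]]
```

Emit:
move_arm(
  deltas=[
    [3.8, -5.1, 23.3, 0.003, 0.009, -0.007],
    [3.6, -5.0, 23.3, 0.003, 0.009, -0.007],
    [3.4, -5.0, 23.4, 0.003, 0.009, -0.007],
    [3.2, -4.9, 23.4, 0.003, 0.009, -0.007],
    [3.1, -4.8, 23.5, 0.003, 0.009, -0.007],
  ],
)

```text
t: 2.07
ee_pos: [482.0, -42.9, 92.6]
orientation: [-2.638, -1.056, -0.763]
ft_force: [1.0, -0.5, 1.1]
width: 43.8
```

```bash
python3 - <<'E'
from plan import *
st(); rows(h2w(-215,3,14),tool(YAW,0.56),5)
E
```

```text
t 2.0667 tcp [482.  -42.9  92.6] home [-210.1    2.    78.6] zax [ 0.389  0.362 -0.847] yax [ 0.689 -0.725  0.007] F [ 1.  -0.5  1.1] w 43.8 q [-0.44  0.44  2.23  1.17  0.56 -0.67]
n 5 step 13.0 rot 0.001
[[-7.7, -0.3, 10.4, 0.001, -0.0, 0.001], [-7.7, -0.3, 10.4, 0.001, -0.0, 0.001], [-7.7, -0.3, 10.4, 0.001, -0.0, 0.001], [-7.7, -0.2, 10.4, 0.001, -0.0, 0.001], [-7.7, -0.2, 10.4, 0.001, -0.0, 0.001]]
```

Emit:
move_arm(
  deltas=[
    [-7.7, -0.3, 10.4, 0.001, 0, 0.001],
    [-7.7, -0.3, 10.4, 0.001, 0, 0.001],
    [-7.7, -0.3, 10.4, 0.001, 0, 0.001],
    [-7.7, -0.2, 10.4, 0.001, 0, 0.001],
    [-7.7, -0.2, 10.4, 0.001, 0, 0.001],
  ],
)

```text
t: 2.48
ee_pos: [477.5, -42.3, 22.8]
orientation: [-2.631, -1.056, -0.754]
ft_force: [0.7, -0.7, 0.2]
width: 43.6
```

```bash
python3 - <<'E'
from plan import *
st(); rows(h2w(-180,3,14),tool(YAW,0.56),5)
d=snap('side','side1'); cv2.imwrite('pics/side1c.png',cv2.resize(cv2.cvtColor(d['frame'][150:330,230:470],cv2.COLOR_RGB2BGR),None,fx=3,fy=3))
E
```

```text
t 2.4833 tcp [477.5 -42.3  22.8] home [-212.9    5.5    8.8] zax [ 0.382  0.368 -0.848] yax [ 0.692 -0.722 -0.002] F [ 0.7 -0.7  0.2] w 43.6 q [-0.44  0.62  2.23  1.44  0.52 -0.99]
n 5 step 6.7 rot 0.001
[[6.1, 0.5, 2.6, -0.001, 0.0, 0.001], [6.1, 0.5, 2.6, -0.001, 0.0, 0.001], [6.1, 0.5, 2.6, -0.001, 0.0, 0.001], [6.1, 0.5, 2.6, -0.001, 0.0, 0.001], [6.1, 0.5, 2.6, -0.001, 0.0, 0.001]]
```

View pics/side1c.png

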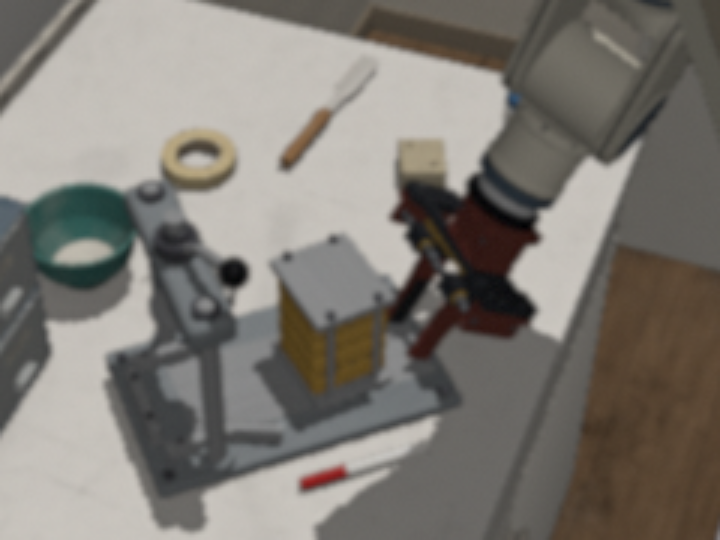

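The fingers stand just behind the carrier's -x face, around (400,330) in the crop, and low. I'll raise them about 5 mm and start pushing.

Emit:
move_arm(
  deltas=[
    [6.1, 0.5, 0.5, 0, 0, 0],
    [6, 0.5, 2, 0, 0, 0],
    [5, 0.5, 2.6, 0, 0, 0],
    [3, 0.3, 1.5, 0, 0, 0],
  ],
)

```text
t: 2.87
ee_pos: [493.8, -28.4, 26.6]
orientation: [-2.632, -1.051, -0.749]
ft_force: [0.1, -0.1, -0.6]
width: 44.2
```

```bash
python3 - <<'E'
from plan import *
st(); rows(h2w(-160,3,14),tool(YAW,0.56),5)
E
```

```text
t 2.8667 tcp [493.8 -28.4  26.6] home [-191.6    4.4   12.6] zax [ 0.379  0.369 -0.849] yax [ 0.69  -0.724 -0.007] F [ 0.1 -0.1 -0.6] w 44.2 q [-0.39  0.61  2.21  1.43  0.51 -0.92]
n 5 step 6.3 rot 0.002
[[5.5, 0.3, 3.1, -0.002, 0.001, 0.0], [5.5, 0.3, 3.1, -0.002, 0.001, 0.0], [5.5, 0.3, 3.1, -0.002, 0.001, 0.0], [5.5, 0.3, 3.1, -0.002, 0.001, 0.0], [5.5, 0.3, 3.1, -0.002, 0.001, 0.0]]
```

Emit:
move_arm(
  deltas=[
    [4.2, 0.2, 2.6, -0.001, 0, 0],
    [4.2, 0.2, 2.6, -0.001, 0, 0],
    [4.2, 0.2, 2.5, -0.001, 0, 0],
    [4.2, 0.2, 2.5, 0, 0, 0],
  ],
)

```text
t: 3.2
ee_pos: [508.9, -14.1, 27.9]
orientation: [-2.636, -1.056, -0.749]
ft_force: [-1.9, -1.2, -3.4]
width: 43.7
```

```bash
python3 - <<'E'
from plan import *
st(); rows(h2w(-150,3,14),tool(YAW,0.56),5)
E
```

```text
t 3.2 tcp [508.9 -14.1  27.9] home [-170.7    4.5   13.9] zax [ 0.38   0.364 -0.85 ] yax [ 0.69  -0.723 -0.001] F [-1.9 -1.2 -3.4] w 43.7 q [-0.34  0.61  2.19  1.44  0.49 -0.89]
n 5 step 4.2 rot 0.001
[[3.5, 0.3, 2.2, -0.001, 0.001, 0.001], [3.5, 0.3, 2.2, -0.001, 0.001, 0.001], [3.5, 0.3, 2.2, -0.001, 0.001, 0.001], [3.5, 0.3, 2.2, -0.001, 0.001, 0.001], [3.5, 0.3, 2.2, -0.001, 0.001, 0.001]]
```

Emit:
move_arm(
  deltas=[
    [4.2, 0.2, 2.6, 0, 0, 0],
    [4.2, 0.2, 2.6, 0, 0, 0],
    [4.2, 0.2, 2.6, 0, 0, 0],
    [4.2, 0.2, 2.6, 0, 0, 0],
  ],
)

```text
t: 3.53
ee_pos: [524.8, -0.1, 27.7]
orientation: [-2.638, -1.054, -0.748]
ft_force: [-3.2, -3.6, -0.4]
width: 43.6
```

```bash
cat > look.py <<'E'
import sys
from plan import *
from m import rect
def look(tag):
    st()
    d=snap('side',tag); cv2.imwrite(f'pics/{tag}c.png',cv2.resize(cv2.cvtColor(d['frame'][150:330,230:470],cv2.COLOR_RGB2BGR),None,fx=3,fy=3))
    e=snap('top',tag+'t')
    cv2.imwrite(f'pics/{tag}tc.png',cv2.resize(cv2.cvtColor(e['frame'][165:315,250:410],cv2.COLOR_RGB2BGR),None,fx=4,fy=4))
    for n,x,win in [('side',d,(250,400,190,320)),('top',e,(250,410,165,315))]:
        try:
            r,X,m=rect(x,122,141,132,win); print(n,'carrier home-frame',w2h([*r[0],14]).round(1),'size',np.round(r[1],1),'ang',round(r[2]-np.degrees(YAW),1))
        except Exception as ex: print(n,ex)
if __name__=='__main__': look(sys.argv[1])
E
python3 look.py a1
```

```text
t 3.5333 tcp [ 5.248e+02 -1.000e-01  2.770e+01] home [-149.6    3.7   13.7] zax [ 0.38   0.362 -0.851] yax [ 0.689 -0.724 -0.001] F [-3.2 -3.6 -0.4] w 43.6 q [-0.3   0.61  2.17  1.44  0.48 -0.84]
side carrier home-frame [-98.8   0.9   0. ] size [ 81. 104.] ang -0.1
top carrier home-frame [-99.1   0.4   0. ] size [80.  96.2] ang 0.3
```

View pics/a1c.png

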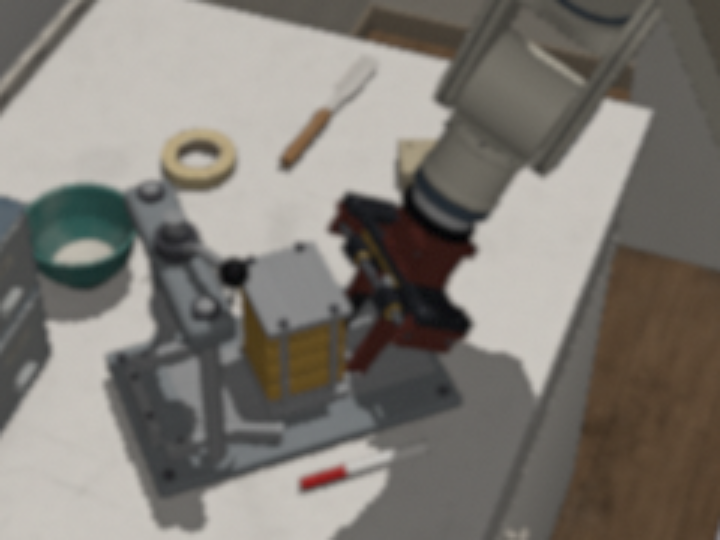

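View pics/a1tc.png

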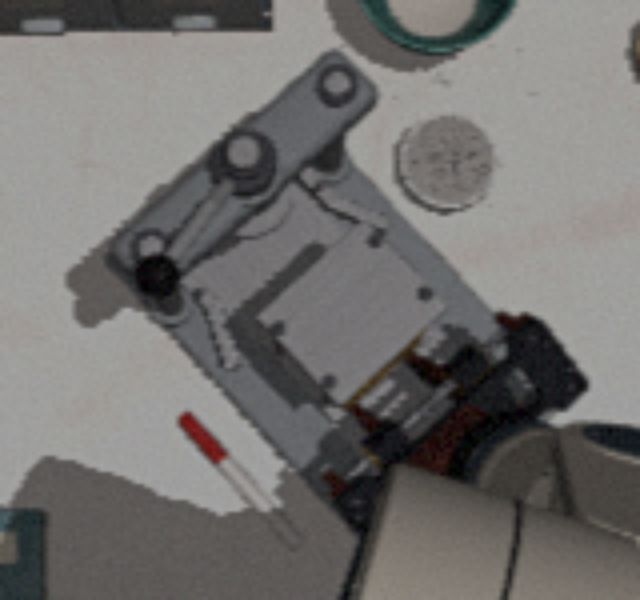

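The carrier is squared up (about 0.3°, y about +0.6) with x = -99, and it is upright. I'll keep pushing.

Emit:
move_arm(
  deltas=[
    [4.3, 0.2, 2.6, 0, 0, 0],
    [4.3, 0.2, 2.6, 0, 0, 0],
    [4.3, 0.2, 2.6, 0, 0, 0],
    [4.3, 0.2, 2.6, 0, 0, 0],
    [4.3, 0.2, 2.6, 0, 0, 0],
  ],
)

```text
t: 4.05
ee_pos: [543.8, 16.7, 27.8]
orientation: [-2.64, -1.053, -0.746]
ft_force: [-5.0, -4.0, 1.1]
width: 44.2
```

Emit:
move_arm(
  deltas=[
    [4.3, 0.2, 2.6, 0, 0, 0],
    [4.3, 0.2, 2.6, 0, 0, 0],
    [4.3, 0.2, 2.6, 0, 0, 0],
    [4.3, 0.2, 2.6, 0, 0, 0],
    [4.3, 0.2, 2.6, 0, 0, 0],
  ],
)

```text
t: 4.47
ee_pos: [562.3, 33.3, 27.8]
orientation: [-2.642, -1.05, -0.744]
ft_force: [-4.2, -5.0, 2.4]
width: 43.6
```

```bash
python3 look.py a2; python3 -c "
from plan import *
rows(h2w(-54,1,14),tool(YAW,0.56),10)"
```

```text
t 4.4667 tcp [562.3  33.3  27.8] home [-99.4   2.2  13.8] zax [ 0.378  0.36  -0.853] yax [ 0.687 -0.727 -0.002] F [-4.2 -5.   2.4] w 43.6 q [-0.2   0.63  2.11  1.43  0.45 -0.72]
side carrier home-frame [-54.1   1.    0. ] size [ 70.7 100.5] ang -0.3
top carrier home-frame [-50.   -1.2   0. ] size [78.8 96.1] ang 0.3
n 10 step 4.5 rot 0.001
[[3.8, 0.1, 2.3, -0.0, 0.001, -0.0], [3.8, 0.1, 2.3, -0.0, 0.001, -0.0], [3.8, 0.1, 2.3, -0.0, 0.001, -0.0], [3.8, 0.1, 2.3, -0.0, 0.001, -0.0], [3.8, 0.1, 2.3, -0.0, 0.001, -0.0]]
[[3.8, 0.1, 2.4, -0.0, 0.001, -0.0], [3.8, 0.1, 2.4, -0.0, 0.001, -0.0], [3.8, 0.1, 2.4, -0.0, 0.001, -0.0], [3.8, 0.1, 2.4, -0.0, 0.001, -0.0], [3.8, 0.1, 2.4, -0.0, 0.001, -0.0]]
```

View pics/a2tc.png

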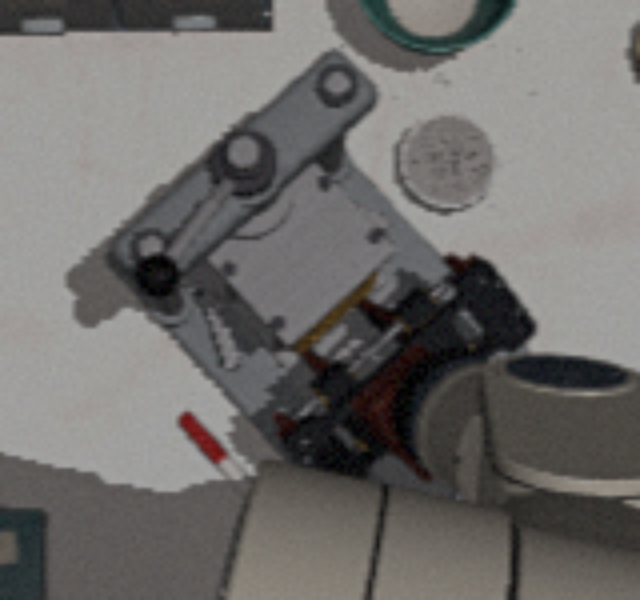

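The carrier is entering between the rails, square. The pen and tin haven't moved.

Emit:
move_arm(
  deltas=[
    [4, 0.1, 2.4, 0, 0.001, 0],
    [4, 0.1, 2.4, 0, 0.001, 0],
    [4, 0.1, 2.4, 0, 0.001, 0],
    [4, 0.1, 2.4, 0, 0.001, 0],
    [4, 0.1, 2.4, 0, 0.001, 0],
  ],
)

```text
t: 4.98
ee_pos: [578.4, 48.4, 27.7]
orientation: [-2.641, -1.046, -0.748]
ft_force: [-5.0, -4.4, 3.5]
width: 43.7
```

Emit:
move_arm(
  deltas=[
    [4, 0.1, 2.4, 0, 0.001, 0],
    [4, 0.1, 2.4, 0, 0.001, 0],
    [3.5, 0.1, 2.1, 0, 0.001, 0],
    [3, 0.1, 1.8, 0, 0.001, 0],
  ],
)

```text
t: 5.32
ee_pos: [589.7, 58.9, 27.7]
orientation: [-2.64, -1.042, -0.751]
ft_force: [-4.8, -5.1, 2.5]
width: 43.6
```

```bash
python3 look.py a3; python3 -c "
from plan import *
rows(h2w(-50,0,14),tool(YAW,0.56),5)"
```

```text
t 5.3167 tcp [589.7  58.9  27.7] home [-61.9   1.9  13.7] zax [ 0.382  0.363 -0.85 ] yax [ 0.684 -0.73  -0.004] F [-4.8 -5.1  2.5] w 43.6 q [-0.14  0.64  2.06  1.42  0.43 -0.64]
side carrier home-frame [-104.4    8.8    0. ] size [ 64.3 178.9] ang 2.4
top carrier home-frame [-31.2  -1.6   0. ] size [42.7 95.8] ang -0.3
n 5 step 2.3 rot 0.001
[[2.0, 0.4, 1.2, -0.0, 0.001, -0.001], [2.0, 0.4, 1.2, -0.0, 0.001, -0.001], [2.0, 0.4, 1.2, -0.0, 0.001, -0.001], [2.0, 0.4, 1.2, -0.0, 0.001, -0.001], [2.0, 0.4, 1.2, -0.0, 0.001, -0.001]]
```

View pics/a3tc.png

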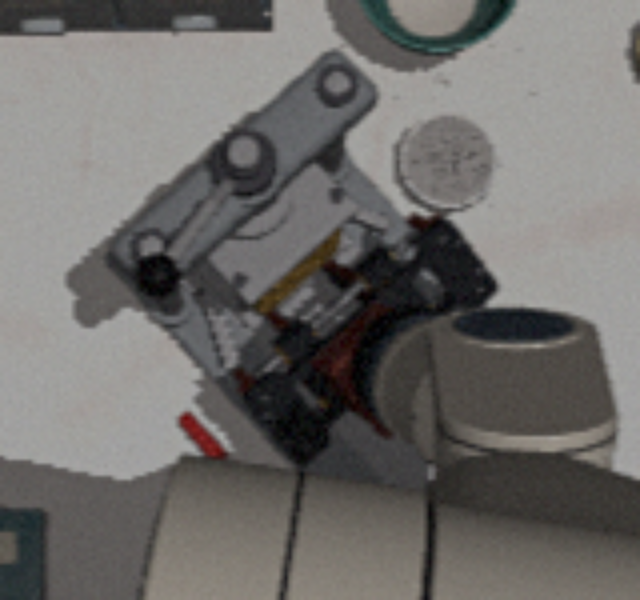

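Emit:
move_arm(
  deltas=[
    [2, 0.1, 1.2, 0, 0.001, 0],
    [2, 0.1, 1.2, 0, 0.001, 0],
    [2, 0.1, 1.2, 0, 0.001, 0],
    [2, 0.1, 1.2, 0, 0.001, 0],
  ],
)

```text
t: 5.75
ee_pos: [595.3, 64.0, 27.7]
orientation: [-2.639, -1.04, -0.754]
ft_force: [-5.6, -6.3, 4.0]
width: 44.1
```

Emit:
move_arm(
  deltas=[
    [1.5, 0.1, 0.9, 0, 0.001, 0],
    [1.5, 0.1, 0.9, 0, 0.001, 0],
    [1.5, 0, 0.9, 0, 0, 0],
  ],
)

```text
t: 6.0
ee_pos: [597.9, 66.5, 27.6]
orientation: [-2.639, -1.037, -0.754]
ft_force: [-5.4, -6.0, 3.6]
width: 43.9
```

```bash
python3 -c "
from plan import *
st()"
```

```text
t 6.0 tcp [597.9  66.5  27.6] home [-50.7   1.8  13.6] zax [ 0.385  0.365 -0.848] yax [ 0.682 -0.731 -0.005] F [-5.4 -6.   3.6] w 43.9 q [-0.12  0.65  2.04  1.42  0.43 -0.62]
```

Emit:
move_arm(
  deltas=[
    [1.7, 0, 1, 0, 0, 0],
    [1.7, 0, 1, 0, 0, 0],
  ],
)

```text
t: 6.17
ee_pos: [599.8, 68.3, 27.7]
orientation: [-2.64, -1.036, -0.753]
ft_force: [-4.8, -5.3, 2.8]
width: 43.7
```

Emit:
move_arm(
  deltas=[
    [1.7, 0, 1, 0, 0, 0],
    [1.7, 0, 1, 0, 0, 0],
  ],
)

```text
t: 6.33
ee_pos: [600.5, 69.0, 27.4]
orientation: [-2.644, -1.035, -0.75]
ft_force: [-17.3, -15.8, 16.8]
width: 44.1
```

```bash
python3 look.py a4 ; python3 - <<'E'
from plan import *
d=snap('wrist','w4')
d=dict(np.load('pics/a4.npz')); im=cv2.resize(cv2.cvtColor(d['frame'],cv2.COLOR_RGB2BGR),None,fx=5,fy=5,interpolation=cv2.INTER_CUBIC)
q=lambda pts,c:cv2.polylines(im,[((proj(d,np.array([h2w(*p) for p in pts]))+.5)*5).astype(int).reshape(-1,1,2)],True,c,1)
q([(-40,-48,118),(40,-48,118),(40,48,118),(-40,48,118)],(0,0,255)); q([(-240,-90,0),(60,-90,0),(60,90,0),(-240,90,0)],(0,255,0))
cv2.imwrite('pics/a4ov.png',im[1000:1560,1250:2000])
E
```

```text
t 6.3333 tcp [600.5  69.   27.4] home [-47.    1.9  13.4] zax [ 0.383  0.361 -0.85 ] yax [ 0.68  -0.734 -0.005] F [-17.3 -15.8  16.8] w 44.1 q [-0.11  0.65  2.04  1.41  0.42 -0.6 ]
side carrier home-frame [-93.5  62.2   0. ] size [66.2 67.3] ang -13.1
top carrier home-frame [-24.5  -1.7   0. ] size [29.3 96.1] ang -0.3
```

View pics/a4ov.png

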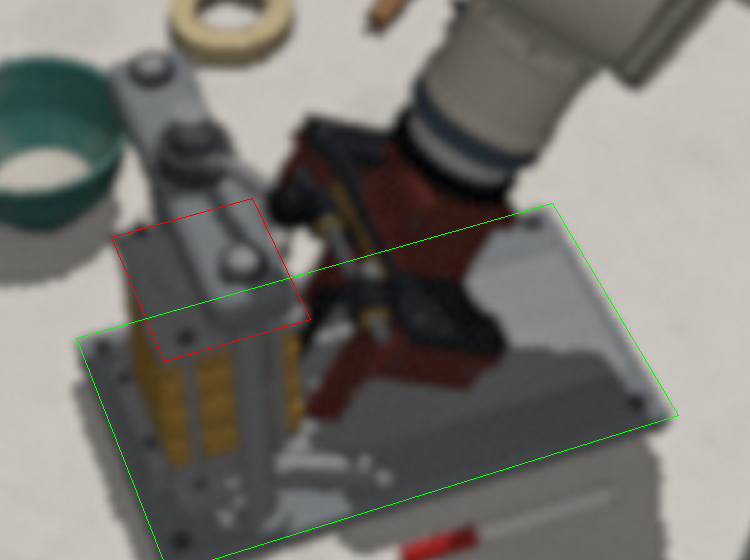

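View pics/w4.png

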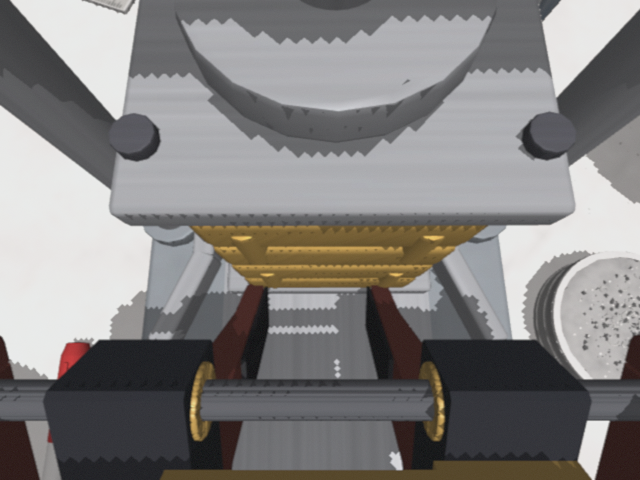

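The carrier is home: force jumped to about 29 N at the stop, the top-view edge gives x ≈ +1, and it is square under the pad. I'll hold for a moment, then back out.

Emit:
move_arm(
  deltas=[
    [0, 0, 0, 0, 0, 0],
    [0, 0, 0, 0, 0, 0],
    [0, 0, 0, 0, 0, 0],
    [0, 0, 0, 0, 0, 0],
  ],
)

```text
t: 6.82
ee_pos: [600.0, 68.4, 27.9]
orientation: [-2.644, -1.032, -0.751]
ft_force: [-1.8, -1.7, -0.6]
width: 44.0
```

Emit:
move_arm(
  deltas=[
    [-5, 0, -3, 0, 0, 0],
    [-12, 0, -8, 0, 0, 0],
    [-17, 0, -11, 0, 0, 0],
    [-17, 0, -14, 0, 0, 0],
    [-12, 0, -25, 0, 0, 0],
  ],
  hand=1,
)

```text
t: 7.23
ee_pos: [539.0, 11.9, 46.4]
orientation: [-2.636, -1.041, -0.757]
ft_force: [0.0, -0.5, -0.8]
width: 13.9
```

```bash
python3 look.py a5; python3 - <<'E'
from plan import *
e=dict(np.load('pics/a5t.npz')); P=cloud(e); f=e['frame'].astype(int)
b=(f.sum(2)<110)&(P[...,2]>235)&(P[...,2]<290); b[:165]=0;b[315:]=0;b[:,:250]=0;b[:,310:]=0
v,u=np.nonzero(b); c=w2h(ray2z(e,[[u.mean(),v.mean()]],262)[0]); print('ball',len(u),c,'value',2.007-np.arctan2(c[1],c[0]))
rows(h2w(-110,10,260),tool(YAW,0.3),8)
E
```

```text
t 7.2333 tcp [539.   11.9  46.4] home [-131.     2.6   32.4] zax [ 0.385  0.367 -0.847] yax [ 0.684 -0.729 -0.005] F [ 0.  -0.5 -0.8] w 13.9 q [-0.27  0.58  2.15  1.38  0.48 -0.73]
side carrier home-frame [24.8 -1.2  0. ] size [ 36.5 102.3] ang -0.4
top carrier home-frame [-24.6  -2.2   0. ] size [29.4 95. ] ang -0.3
ball 96 [-20.04645098  81.84852564 248.        ] value 0.19601060286313898
n 8 step 28.4 rot 0.033
[[17.4, -1.2, -22.4, -0.0, -0.033, -0.001], [16.6, -1.1, -22.9, -0.0, -0.033, -0.001], [15.9, -1.1, -23.5, -0.0, -0.033, -0.001], [15.1, -1.1, -24.0, -0.0, -0.033, -0.001], [14.3, -1.1, -24.5, -0.0, -0.033, -0.001]]
[[13.5, -1.1, -24.9, -0.0, -0.033, -0.001], [12.7, -1.1, -25.4, -0.0, -0.033, -0.001], [11.8, -1.0, -25.8, -0.0, -0.033, -0.001]]
```

View pics/a5tc.png

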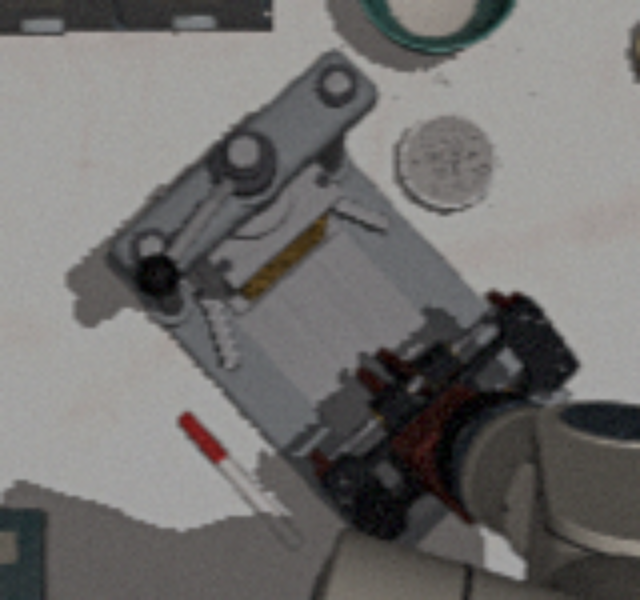

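Emit:
move_arm(
  deltas=[
    [17.4, -1.2, -22.4, 0, -0.033, -0.001],
    [16.6, -1.1, -22.9, 0, -0.033, -0.001],
    [15.9, -1.1, -23.5, 0, -0.033, -0.001],
    [15.1, -1.1, -24.0, 0, -0.033, -0.001],
    [14.3, -1.1, -24.5, 0, -0.033, -0.001],
  ],
)

```text
t: 7.75
ee_pos: [542.3, 22.0, 168.1]
orientation: [-2.721, -1.072, -0.564]
ft_force: [0.4, 0.1, -0.7]
width: 0.1
```

Emit:
move_arm(
  deltas=[
    [13.5, -1.1, -24.9, 0, -0.033, -0.001],
    [12.7, -1.1, -25.4, 0, -0.033, -0.001],
    [11.8, -1.0, -25.8, 0, -0.033, -0.001],
  ],
)

```text
t: 8.0
ee_pos: [546.5, 29.8, 257.9]
orientation: [-2.778, -1.099, -0.428]
ft_force: [0.2, 0.7, 0.1]
width: 0.3
```

```bash
python3 - <<'E'
from plan import *
st(); rows([558,95,300],tool(np.radians(56.5),0),8)
E
```

```text
t 8.0 tcp [546.5  29.8 257.9] home [-113.2   10.5  243.9] zax [ 0.215  0.217 -0.952] yax [ 0.686 -0.728 -0.011] F [0.2 0.7 0.1] w 0.3 q [-0.1   0.18  1.92  0.32  0.86  0.53]
n 8 step 9.8 rot 0.048
[[7.9, -5.0, -2.9, 0.003, -0.039, -0.029], [7.9, -4.8, -3.2, 0.003, -0.039, -0.029], [7.9, -4.6, -3.5, 0.003, -0.039, -0.029], [7.9, -4.4, -3.8, 0.003, -0.039, -0.029], [7.9, -4.1, -4.1, 0.003, -0.039, -0.029]]
[[7.8, -3.9, -4.4, 0.003, -0.039, -0.029], [7.8, -3.7, -4.7, 0.003, -0.039, -0.029], [7.7, -3.5, -5.0, 0.003, -0.039, -0.029]]
```

Emit:
move_arm(
  deltas=[
    [7.9, -5.0, -2.9, 0.003, -0.039, -0.029],
    [7.9, -4.8, -3.2, 0.003, -0.039, -0.029],
    [7.9, -4.6, -3.5, 0.003, -0.039, -0.029],
    [7.9, -4.4, -3.8, 0.003, -0.039, -0.029],
    [7.9, -4.1, -4.1, 0.003, -0.039, -0.029],
  ],
)

```text
t: 8.42
ee_pos: [559.1, 75.4, 296.1]
orientation: [-2.784, -1.36, -0.177]
ft_force: [0.0, 0.2, 0.4]
width: -0.0
```

Emit:
move_arm(
  deltas=[
    [7.8, -3.9, -4.4, 0.003, -0.039, -0.029],
    [7.8, -3.7, -4.7, 0.003, -0.039, -0.029],
    [7.7, -3.5, -5.0, 0.003, -0.039, -0.029],
  ],
)

```text
t: 8.67
ee_pos: [563.9, 104.5, 313.8]
orientation: [2.746, 1.505, 0.006]
ft_force: [0.2, -1.0, -0.1]
width: 0.5
```

```bash
cat >> plan.py <<'E'
def hpose(val,r=60,off=15,z=216):
    a=2.007-val; n=a-np.pi/2
    return h2w(r*np.cos(a)-off*np.cos(n),r*np.sin(a)-off*np.sin(n),z), tool(YAW+n,0)
E
python3 - <<'E'
from plan import *
st(); p,r=hpose(0.2,off=40); print(p); rows(p,r,5)
E
```

```text
t 8.6667 tcp [563.9 104.5 313.8] home [-49.3  52.8 299.8] zax [ 0.008 -0.007 -1.   ] yax [ 0.843 -0.538  0.011] F [ 0.2 -1.  -0.1] w 0.5 q [ 0.17  0.25  1.66 -0.01  1.22  0.74]
[563.89324473  99.21524235 230.        ]
n 5 step 16.8 rot 0.003
[[-0.9, 0.4, 16.8, 0.002, 0.0, 0.002], [-0.9, 0.4, 16.8, 0.002, 0.0, 0.002], [-0.9, 0.5, 16.8, 0.002, 0.0, 0.002], [-0.9, 0.5, 16.8, 0.002, 0.0, 0.002], [-0.9, 0.5, 16.8, 0.002, 0.0, 0.002]]
```

Emit:
move_arm(
  deltas=[
    [-1, 0.4, 16.5, 0.002, 0, 0.002],
    [-1, 0.4, 16.5, 0.002, 0, 0.002],
    [-1, 0.4, 16.5, 0.002, 0, 0.002],
    [-1, 0.4, 14, 0.002, 0, 0.002],
    [-1, 0.5, 8, 0.002, 0, 0],
  ],
)

```text
t: 9.08
ee_pos: [568.3, 108.9, 244.3]
orientation: [-2.749, -1.516, -0.013]
ft_force: [-0.5, 0.3, 0.8]
width: 0.5
```

```bash
python3 look.py b1; python3 - <<'E'
from plan import *
p,r=hpose(0.2,off=16); print(p); rows(p,r,5)
E
```

```text
t 9.0833 tcp [568.3 108.9 244.3] home [-43.1  53.  230.3] zax [ 0.006  0.006 -1.   ] yax [ 0.846 -0.534  0.002] F [-0.5  0.3  0.8] w 0.5 q [0.17 0.33 1.72 0.01 1.09 0.73]
side carrier home-frame [23.5 -2.   0. ] size [ 38.9 104.7] ang -0.4
top attempt to get argmax of an empty sequence
[576.98794359 119.32814522 230.        ]
n 5 step 4.0 rot 0.003
[[2.8, 0.4, 2.9, 0.0, -0.001, 0.003], [2.8, 0.3, 2.9, 0.0, -0.001, 0.003], [2.8, 0.3, 2.9, 0.0, -0.001, 0.003], [2.8, 0.3, 2.8, 0.0, -0.001, 0.003], [2.8, 0.3, 2.8, 0.0, -0.001, 0.003]]
```

View pics/b1tc.png

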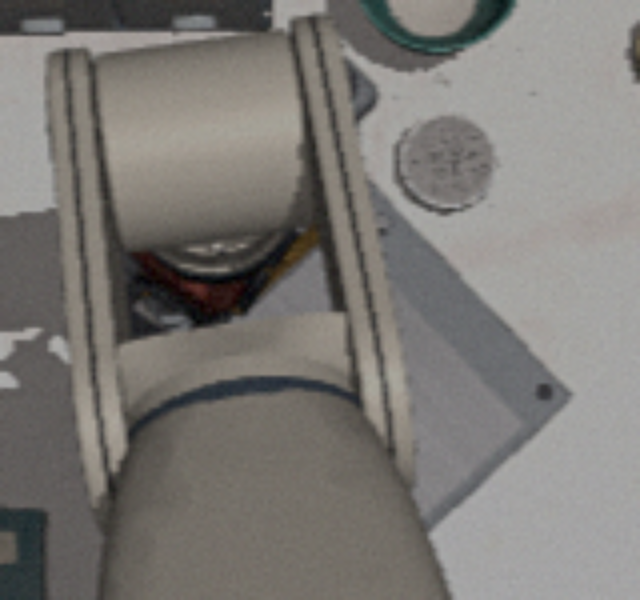

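View pics/b1c.png

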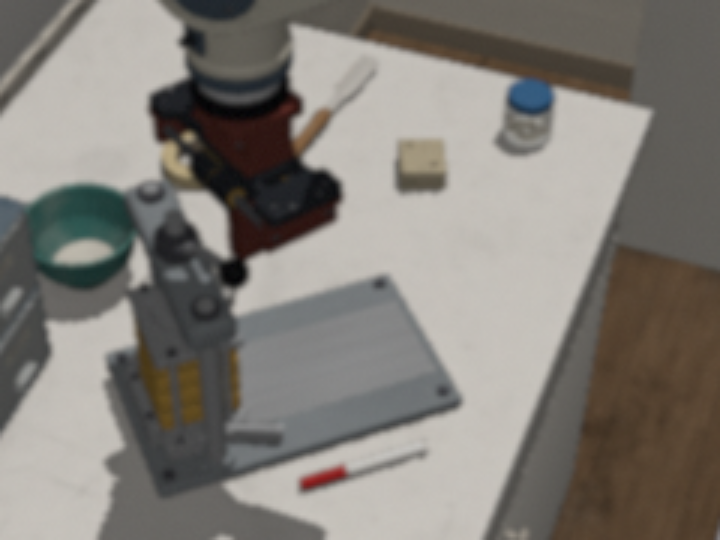

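```bash
python3 - <<'E'
from plan import *
d=dict(np.load('pics/b1t.npz')); P=cloud(d)
for v in range(160,200,4): print(v,[tuple(P[v,u].round(0).astype(int)) for u in (265,280,300,320,335) if P[v,u,2]>300])
w=dict(np.load('pics/b1.npz')); Q=cloud(w); m=(Q[...,2]>380)&(Q[...,0]<735)&(Q[...,0]>500)&(Q[...,1]<250)&(Q[...,1]>0); print(np.nanpercentile(Q[m],99,axis=0),m.sum())
for z in range(380,640,20):
    k=m&(abs(Q[...,2]-z)<10)
    if k.sum()>5: print(z,Q[k][:,0].max().round(0))
E
```

```text
160 []
164 []
168 []
172 [(np.int64(610), np.int64(76), np.int64(570))]
176 [(np.int64(601), np.int64(109), np.int64(576)), (np.int64(599), np.int64(76), np.int64(584))]
180 [(np.int64(590), np.int64(165), np.int64(585)), (np.int64(592), np.int64(141), np.int64(582)), (np.int64(591), np.int64(108), np.int64(586)), (np.int64(591), np.int64(76), np.int64(589)), (np.int64(592), np.int64(51), np.int64(586))]
184 [(np.int64(582), np.int64(140), np.int64(592)), (np.int64(583), np.int64(108), np.int64(590)), (np.int64(584), np.int64(76), np.int64(590)), (np.int64(581), np.int64(52), np.int64(600))]
188 [(np.int64(574), np.int64(163), np.int64(595)), (np.int64(575), np.int64(140), np.int64(592)), (np.int64(576), np.int64(108), np.int64(591)), (np.int64(577), np.int64(75), np.int64(591)), (np.int64(574), np.int64(52), np.int64(600))]
192 [(np.int64(566), np.int64(162), np.int64(601)), (np.int64(568), np.int64(139), np.int64(595)), (np.int64(569), np.int64(107), np.int64(594)), (np.int64(569), np.int64(75), np.int64(595)), (np.int64(566), np.int64(52), np.int64(607))]
196 [(np.int64(559), np.int64(162), np.int64(603)), (np.int64(561), np.int64(139), np.int64(595)), (np.int64(562), np.int64(107), np.int64(593)), (np.int64(563), np.int64(75), np.int64(591)), (np.int64(558), np.int64(52), np.int64(612))]
[601.51803787 174.13968262 633.08405926] 4714
380 595.0
400 596.0
420 602.0
440 600.0
460 599.0
480 592.0
500 594.0
520 595.0
540 602.0
560 618.0
580 615.0
600 602.0
620 565.0
```

Emit:
move_arm(
  deltas=[
    [-0.5, 0, 6, 0, 0, 0.002],
    [0, 0, 5, 0, 0, 0],
    [0, 0, 2, 0, 0, 0],
  ],
)

```text
t: 9.43
ee_pos: [569.2, 108.8, 232.4]
orientation: [-2.751, -1.513, -0.016]
ft_force: [-0.0, 0.4, 0.2]
width: 0.6
```

```bash
python3 - <<'E'
from plan import *
st();p,r=hpose(0.2,off=16); print(p); rows(p,r,5)
E
```

```text
t 9.4333 tcp [569.2 108.8 232.4] home [-42.5  52.3 218.4] zax [ 0.008  0.006 -1.   ] yax [ 0.845 -0.535  0.003] F [-0.   0.4  0.2] w 0.6 q [0.17 0.34 1.73 0.01 1.06 0.73]
[576.98794359 119.32814522 230.        ]
n 5 step 2.7 rot 0.003
[[2.6, 0.2, 0.5, 0.001, -0.002, 0.002], [2.6, 0.2, 0.5, 0.001, -0.002, 0.002], [2.6, 0.2, 0.5, 0.001, -0.002, 0.002], [2.6, 0.2, 0.5, 0.001, -0.002, 0.002], [2.6, 0.2, 0.5, 0.001, -0.002, 0.002]]
```

Emit:
move_arm(
  deltas=[
    [2.8, 0.2, 0.5, 0.001, -0.002, 0.002],
    [2.8, 0.2, 0.5, 0.001, -0.002, 0.002],
    [2.8, 0.2, 0.5, 0.001, -0.002, 0.002],
    [2.8, 0.2, 0.5, 0.001, -0.002, 0.002],
    [2.8, 0.2, 0.5, 0.001, 0, 0],
  ],
)

```text
t: 9.85
ee_pos: [578.2, 120.5, 231.2]
orientation: [-2.758, -1.5, 0.0]
ft_force: [-4.8, -3.7, 4.4]
width: 0.4
```

```bash
cat >> plan.py <<'E'
def arc(v1,n,r=60,off=15,z=216,v0=None):
    """v0: current nominal value from the measured tool"""
    o=ctrl.get_obs(); p=o['ee_pos']; Rm=R.from_rotvec(o['orientation']); h=w2h(p)
    ph=np.arctan2(h[1],h[0]); rr=np.hypot(h[0],h[1]); val=2.007-(ph-np.arcsin(off/rr)); print('nominal val',val.round(3),'r',np.sqrt(rr**2-off**2).round(1),'z',h[2].round(1))
    out=[]; P0,R0=p,Rm
    for k in range(1,n+1):
        P1,R1=hpose(val+(v1-val)*k/n,r,off,z)
        w=min(1,k/n); # blend to nominal path
        d=R0.inv().apply(P1-P0); rv=(R0.inv()*R1).as_rotvec()
        out.append([round(float(x),1) for x in d]+[round(float(x),3) for x in rv]); P0,R0=P1,R1
    print(out)
E
python3 -c "
from plan import *
st(); arc(0.45,5)"
```

```text
t 9.85 tcp [578.2 120.5 231.2] home [-27.9  54.6 217.2] zax [-0.001  0.001 -1.   ] yax [ 0.84  -0.543 -0.001] F [-4.8 -3.7  4.4] w 0.4 q [0.18 0.36 1.7  0.   1.08 0.76]
nominal val 0.21 r 59.5 z 217.2
[[2.9, -1.1, 1.2, -0.002, -0.001, 0.061], [2.9, -0.6, 0.0, 0.0, 0.0, 0.048], [2.9, -0.6, 0.0, 0.0, 0.0, 0.048], [2.9, -0.6, 0.0, 0.0, 0.0, 0.048], [2.9, -0.6, 0.0, 0.0, 0.0, 0.048]]
```

The finger has met the bar (about 6 N) just where expected. Now I'll swing it.

Emit:
move_arm(
  deltas=[
    [2.9, -1.0, 0.5, 0, 0, 0.055],
    [2.9, -0.6, 0.0, 0.0, 0.0, 0.048],
    [2.9, -0.6, 0.0, 0.0, 0.0, 0.048],
    [2.9, -0.6, 0.0, 0.0, 0.0, 0.048],
    [2.9, -0.6, 0.0, 0.0, 0.0, 0.048],
  ],
)

```text
t: 10.27
ee_pos: [583.1, 132.2, 231.1]
orientation: [2.927, 1.136, -0.013]
ft_force: [-3.5, -3.5, 2.7]
width: 0.4
```

```bash
python3 -c "
from plan import *
st(); arc(0.75,5)"
```

```text
t 10.2667 tcp [583.1 132.2 231.1] home [-16.3  59.8 217.1] zax [-0.007 -0.004 -1.   ] yax [ 0.674 -0.738 -0.001] F [-3.5 -3.5  2.7] w 0.4 q [ 0.2   0.38  1.68 -0.    1.09  1.04]
nominal val 0.414 r 60.1 z 217.1
[[4.0, -0.9, 1.0, -0.001, 0.008, 0.028], [4.1, -0.9, 0.0, 0.0, 0.0, 0.067], [4.1, -0.9, 0.0, 0.0, 0.0, 0.067], [4.1, -0.9, 0.0, 0.0, 0.0, 0.067], [4.1, -0.9, 0.0, 0.0, 0.0, 0.067]]
```

Emit:
move_arm(
  deltas=[
    [4.2, -0.9, 0.5, 0, 0.006, 0.03],
    [4.3, -0.9, 0, 0, 0, 0.067],
    [4.3, -0.9, 0, 0, 0, 0.067],
    [4.3, -0.9, 0, 0, 0, 0.067],
    [4.3, -0.9, 0, 0, 0, 0.067],
  ],
)

```text
t: 10.68
ee_pos: [595.4, 147.3, 230.8]
orientation: [3.067, 0.667, -0.016]
ft_force: [-3.6, -2.8, 3.3]
width: 0.6
```

```bash
python3 -c "
from plan import *
st(); arc(1.05,5)"
```

```text
t 10.6833 tcp [595.4 147.3 230.8] home [  3.   62.3 216.8] zax [-0.01  -0.005 -1.   ] yax [ 0.415 -0.91   0.001] F [-3.6 -2.8  3.3] w 0.6 q [ 0.22  0.4   1.64 -0.    1.11  1.37]
nominal val 0.728 r 60.5 z 216.8
[[3.9, -0.5, 0.7, 0.001, 0.011, 0.027], [3.9, -0.8, 0.0, 0.0, 0.0, 0.064], [3.9, -0.8, 0.0, 0.0, 0.0, 0.064], [3.9, -0.8, 0.0, 0.0, 0.0, 0.064], [3.9, -0.8, 0.0, 0.0, 0.0, 0.064]]
```

Emit:
move_arm(
  deltas=[
    [4.2, -0.7, 0.5, 0, 0.008, 0.03],
    [4.2, -0.8, 0, 0, 0, 0.064],
    [4.2, -0.8, 0, 0, 0, 0.064],
    [4.2, -0.8, 0, 0, 0, 0.064],
    [4.2, -0.8, 0, 0, 0, 0.064],
  ],
)

```text
t: 11.1
ee_pos: [611.6, 157.8, 230.4]
orientation: [3.131, 0.201, -0.017]
ft_force: [-4.7, -1.2, 2.6]
width: 0.3
```

```bash
python3 -c "
from plan import *
st(); arc(1.35,5)"
```

```text
t 11.1 tcp [611.6 157.8 230.4] home [ 22.   58.8 216.4] zax [-0.011 -0.005 -1.   ] yax [ 0.128 -0.992  0.003] F [-4.7 -1.2  2.6] w 0.3 q [ 0.23  0.43  1.6  -0.    1.12  1.68]
nominal val 1.036 r 61.0 z 216.4
[[3.8, 0.0, 0.4, 0.004, 0.011, 0.033], [3.8, -0.8, 0.0, 0.0, 0.0, 0.063], [3.8, -0.8, 0.0, 0.0, 0.0, 0.063], [3.8, -0.8, 0.0, 0.0, 0.0, 0.063], [3.8, -0.8, 0.0, 0.0, 0.0, 0.063]]
```

Emit:
move_arm(
  deltas=[
    [4.1, -0.4, 0.3, 0.003, 0.008, 0.033],
    [4.1, -0.8, 0, 0, 0, 0.063],
    [4.1, -0.8, 0, 0, 0, 0.063],
    [4.1, -0.8, 0, 0, 0, 0.063],
    [4.1, -0.8, 0, 0, 0, 0.063],
  ],
)

```text
t: 11.52
ee_pos: [628.9, 163.1, 230.3]
orientation: [3.127, -0.268, -0.02]
ft_force: [-4.8, -0.1, 3.6]
width: 0.3
```

```bash
python3 -c "
from plan import *
st(); arc(1.48,4)"
```

```text
t 11.5167 tcp [628.9 163.1 230.3] home [ 38.2  50.7 216.3] zax [-0.013 -0.002 -1.   ] yax [-0.17  -0.985  0.004] F [-4.8 -0.1  3.6] w 0.3 q [0.23 0.46 1.56 0.   1.14 1.98]
nominal val 1.32 r 61.7 z 216.3
[[2.5, 1.1, 0.3, 0.004, 0.012, -0.005], [2.4, -0.6, 0.0, 0.0, 0.0, 0.04], [2.4, -0.6, 0.0, 0.0, 0.0, 0.04], [2.4, -0.6, 0.0, 0.0, 0.0, 0.04]]
```

Emit:
move_arm(
  deltas=[
    [2.5, 0, 0.2, 0.003, 0.008, 0.01],
    [2.4, -0.3, 0, 0, 0, 0.03],
    [2.4, -0.5, 0, 0, 0, 0.03],
  ],
)

```text
t: 11.77
ee_pos: [634.9, 163.6, 230.2]
orientation: [3.118, -0.38, -0.012]
ft_force: [-4.8, -0.6, 4.3]
width: 0.2
```

Emit:
move_arm(
  deltas=[
    [2.2, -0.5, 0, 0, 0, 0.03],
    [2, -0.5, 0, 0, 0, 0.03],
  ],
)

```text
t: 11.93
ee_pos: [637.9, 163.8, 230.2]
orientation: [3.105, -0.472, -0.016]
ft_force: [-5.0, -0.3, 2.6]
width: 0.8
```

```bash
python3 -c "
from plan import *
st(); arc(1.55,3)"
```

```text
t 11.9333 tcp [637.9 163.8 230.2] home [ 45.2  45.  216.2] zax [-0.01  0.   -1.  ] yax [-0.297 -0.955  0.003] F [-5.  -0.3  2.6] w 0.8 q [0.23 0.47 1.54 0.   1.15 2.1 ]
nominal val 1.46 r 62.0 z 216.2
[[1.9, 1.5, 0.2, 0.003, 0.01, -0.005], [1.8, -0.4, 0.0, 0.0, 0.0, 0.03], [1.8, -0.4, 0.0, 0.0, 0.0, 0.03]]
```

Emit:
move_arm(
  deltas=[
    [2, 0, 0, 0, 0, 0],
    [2, 0, 0, 0, 0, 0],
  ],
)

```text
t: 12.1
ee_pos: [640.2, 163.3, 230.3]
orientation: [3.105, -0.469, -0.021]
ft_force: [-10.7, 0.9, 5.2]
width: 0.6
```

Emit:
move_arm(
  deltas=[
    [2, 0, 0, 0, 0, 0],
    [1.5, 0, 0, 0, 0, 0],
  ],
)

```text
t: 12.27
ee_pos: [639.9, 163.3, 230.3]
orientation: [3.106, -0.463, -0.033]
ft_force: [-7.8, -0.2, 5.1]
width: 0.5
```

```bash
python3 -c "
from plan import *
st(); arc(1.55,3)"
```

```text
t 12.2667 tcp [639.9 163.3 230.3] home [ 46.3  43.3 216.3] zax [-0.021  0.002 -1.   ] yax [-0.292 -0.956  0.004] F [-7.8 -0.2  5.1] w 0.5 q [0.23 0.48 1.52 0.01 1.16 2.09]
nominal val 1.495 r 61.6 z 216.3
[[1.1, 1.3, 0.3, 0.005, 0.021, 0.023], [1.1, -0.3, 0.0, 0.0, 0.0, 0.018], [1.1, -0.3, 0.0, 0.0, 0.0, 0.018]]
```

Emit:
move_arm(
  deltas=[
    [4, 0, 0, 0, 0, 0],
    [4, 0, 0, 0, 0, 0],
    [4, 0, 0, 0, 0, 0],
  ],
)

```text
t: 12.52
ee_pos: [639.7, 163.2, 230.5]
orientation: [3.107, -0.454, -0.073]
ft_force: [-18.5, 3.2, 12.6]
width: 0.2
```

```bash
python3 -c "
from plan import *
st(); arc(1.55,3)"
```

```text
t 12.5167 tcp [639.7 163.2 230.5] home [ 46.1  43.4 216.5] zax [-0.046  0.006 -0.999] yax [-0.286 -0.958  0.008] F [-18.5   3.2  12.6] w 0.2 q [0.22 0.49 1.51 0.02 1.19 2.08]
nominal val 1.491 r 61.5 z 216.5
[[1.2, 1.2, 0.5, 0.009, 0.046, 0.027], [1.2, -0.3, 0.0, 0.0, 0.0, 0.02], [1.2, -0.3, 0.0, 0.0, 0.0, 0.02]]
```

The handle is hard against its stop: 18 N and no further motion, at a nominal 1.49. I'll relax, back off, and lift clear.

Emit:
move_arm(
  deltas=[
    [0, 0, 0, 0, 0, 0],
    [0, 0, 0, 0, 0, 0],
    [0, 0, 0, 0, 0, 0],
  ],
)

```text
t: 12.77
ee_pos: [639.1, 164.3, 230.9]
orientation: [3.109, -0.446, -0.073]
ft_force: [-0.7, 0.0, -0.4]
width: 0.5
```

Emit:
move_arm(
  deltas=[
    [-4, 0, 0, 0, 0, 0],
    [-8, 0, 0, 0, 0, 0],
    [-10, 0, -2, 0, 0, 0],
    [-8, 0, -15, 0, 0, 0],
    [-3, 0, -28, 0, 0, 0],
  ],
)

```text
t: 13.18
ee_pos: [604.8, 172.9, 272.9]
orientation: [3.105, -0.445, -0.085]
ft_force: [0.8, -0.3, 0.8]
width: 0.4
```

Emit:
move_arm(
  deltas=[
    [-25, 0, -20, 0, 0, 0],
    [-35, 0, -5, 0, 0, 0],
    [-40, 0, 0, 0, 0, 0],
    [-40, 0, 0, 0, 0, 0],
    [-40, 0, 0, 0, 0, 0],
  ],
)

```text
t: 13.6
ee_pos: [433.2, 224.8, 318.4]
orientation: [-3.104, 0.452, 0.06]
ft_force: [-0.5, 1.7, 0.3]
width: 0.3
```

```bash
python3 look.py c1
```

```text
t 13.6 tcp [433.2 224.8 318.4] home [-61.6 230.  304.4] zax [-0.037  0.009 -0.999] yax [-0.285 -0.959  0.002] F [-0.5  1.7  0.3] w 0.3 q [0.44 0.13 1.81 0.03 1.24 2.29]
side carrier home-frame [26.9 -1.9  0. ] size [ 35.5 104.7] ang 2.9
top carrier home-frame [-24.6  -1.7   0. ] size [29.4 96.1] ang -0.3
```

View pics/c1tc.png

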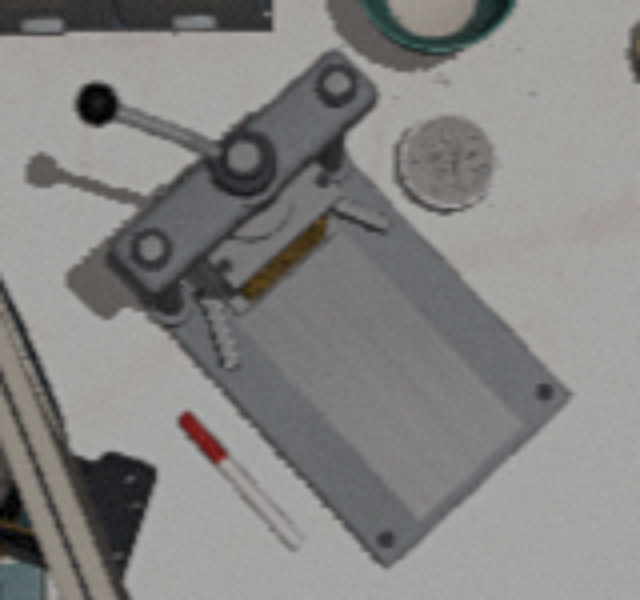

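View pics/c1c.png

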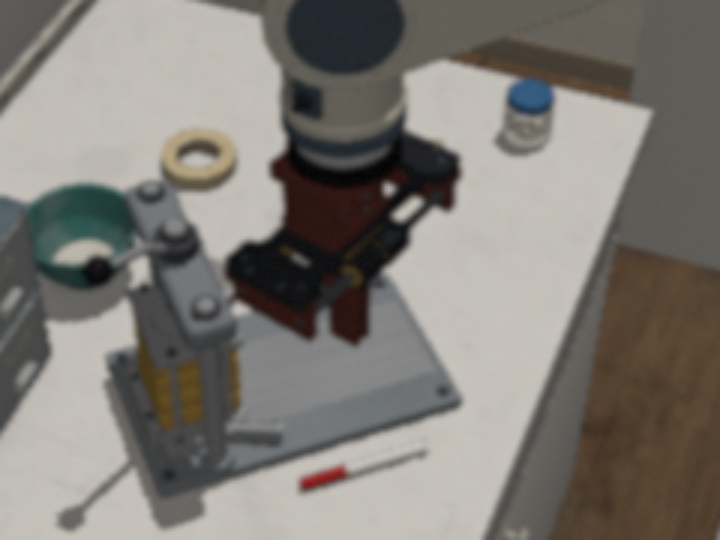

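The handle is swung round, with the ball at (97,103) in the top crop. The carrier is home and the pen and tin are untouched. I'll check the handle angle after letting the arm come to rest.

Emit:
move_arm(
  deltas=[
    [0, 0, 0, 0, 0, 0],
    [0, 0, 0, 0, 0, 0],
    [0, 0, 0, 0, 0, 0],
    [0, 0, 0, 0, 0, 0],
  ],
)

```text
t: 14.03
ee_pos: [430.1, 226.0, 322.4]
orientation: [-3.103, 0.442, 0.054]
ft_force: [0.6, -0.1, 0.0]
width: 0.5
```

```bash
python3 - <<'E'
from plan import *
e=snap('top','fin'); P=cloud(e); f=e['frame'].astype(int)
b=(f.sum(2)<110)&(P[...,2]>225)&(P[...,2]<300); b[:180]=0;b[205:]=0;b[:,:265]=0;b[:,:262]=0;b[:,285:]=0
v,u=np.nonzero(b); c=w2h(ray2z(e,[[u.mean(),v.mean()]],262)[0]); print('ball',len(u),c,'value',2.007-np.arctan2(c[1],c[0]))
a=np.load('pics/top0.npz')['frame'].astype(int); m=abs(a-f).sum(2)>90
cv2.imwrite('pics/diff.png',(m*255).astype(np.uint8)); st()
E
```

```text
ball 69 [ 78.4987409   43.80555813 248.        ] value 1.498003834470789
t 14.0833 tcp [430.3 226.  322.3] home [-62.9 232.9 308.3] zax [-0.033  0.011 -0.999] yax [-0.28  -0.96  -0.002] F [ 0.7  0.3 -0.2] w 0.2 q [0.44 0.12 1.81 0.03 1.24 2.29]
```

View pics/diff.png

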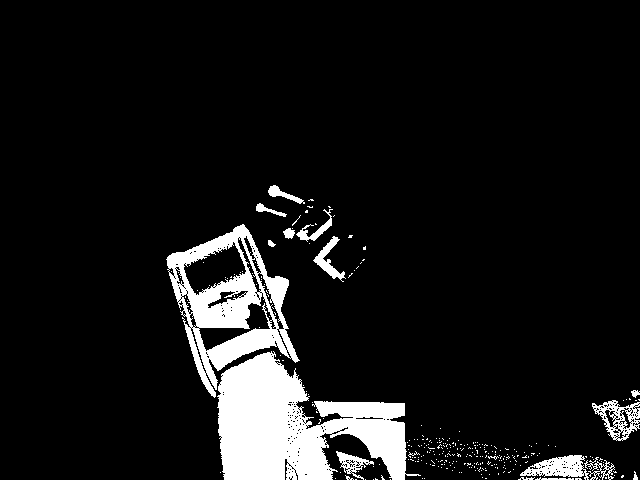

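The handle reads about 1.50, and the only changes in the picture are the carrier, the handle and the arm. I'm handing in.

```bash
python3 -c "
from workcell import ctrl
print(ctrl.close_job())"
```

```text
the job is handed in; nothing more can be done
None
```

The press is loaded and I handed the job in at about 14 s of the 51 s allowed. `close_job` gives no verdict, so what follows is from my own checks.

- **Carrier:** I pushed it low with two half-open fingers, which squared it up, and slid it between the rails until the force jumped to about 29 N at the back stop. The last top view puts it within about 1 mm of home in x and about 1.7 mm off in y, turned 0.3° and upright.
- **Handle:** I pushed it round with the shut fingers until it stopped moving under about 18 N. Its angle then measured about 1.50 rad in the image, which matches the stop at 1.48 within calibration error.
- **Clear of the scene:** The hand is clear and reads about zero force. Comparing the first and last top views, only the carrier, the handle and the arm have changed. The caliper and burs case were partly under the arm in the last view; the hand stayed well above the bench there.

- **Pad force not measured:** I had no way to read how hard the pad presses. I infer it from the handle being at its stop with the carrier home.
- **Side camera not usable at the end:** Its automatic fit of the carrier failed because the yoke hid the top plate. The final carrier position therefore rests on the top view and the stop contact.

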